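# Pack the soil lab's measuring case and fold down its lid stay

## Robot

A 7-joint arm with a two-finger parallel gripper is mounted at the origin on the work surface. World frame = base frame: x ahead of the robot, y to its left, z up, the work surface at z = 0. Lengths are in m, angles in rad, forces in N, time in s.
With the tool pointing down it reaches from about 0.35 to 0.9 m from the base axis. Payload 8.1 kg.
Tool frame: the origin (TCP) lies between the finger pads; the fingertips stand ahead of it and the grasp point (between the pads) is the TCP (arm.nose_length is the z of the fingertips in the tool frame, in m); z points along the fingers, y is the line along which they close (so a half turn about z gives the same grasp; the last joint's range is limited). The gripper opens to 92 mm and grips with 3 to 60 N. Pads are 19 mm wide; open, the fingers measure 130 mm over their backs; the gripper's body (75 mm by 190 mm) begins 47 mm behind the grasp point.
Start: joints at [1.237, 0.434, 0.025, 1.573, -0.012, 1.134, -0.075], TCP at [0.143, -0.608, 0.246] pointing down, gripper open.
Joint ranges: [-2.62, 2.62], [-0.44, 2.09], [-1.27, 1.32], [0.08, 2.57], [-1.32, 4.46], [0.12, 2], [-2.74, 2.74]. Speed limits (rad/s): [2.22, 2.22, 3.01, 3.01, 3.14, 3.14, 3.14].

## Interface

Orientations are given as a rotation vector (axis times angle).
In Python, from cell import sensors, optics, arm gives the robot as it stands.
- The arm moves only by the tool arm_command, never from a script. Its argument "deltas" is one flat list of numbers, 7 for each row, row after row: the turn, a rotation vector about the world's x, y, z as a fraction of full scale, then the shift along the world's x, y, z as a fraction of full scale, then the finger opening in mm, from 0 to 91.8. In form: [wx, wy, wz, dx, dy, dz, fingers, wx, wy, wz, dx, dy, dz, fingers, ...]. A call has 1 to 20 rows; each row is the pose to reach, as a shift and turn from the pose commanded when the call began; what a row does not reach only later rows make up. Full scale, the value 1, is 1 m for a shift and 90 degrees for a turn. A row lasts 1/10 s, in which the tool goes at most 50 mm and 8.59 degrees, less where a joint would pass 70% of its speed; a pose out of reach is approached as far as the arm can. A call with a number of a shift or a turn outside -1 to 1 is refused whole. A call with a gripper value outside its range is refused whole. The fingers move at their own pace and stop on an object; "force" is the grip in N (left out, the last holds). Time passes only in rows, so rows that repeat a pose let the fingers close. It gives the time, the measured TCP pose, the force, the opening and the grip force at its end, in the units of the state.
- sensors.observe(): the state, without advancing time (a new reading comes with each control period).
- optics.get_image(name): name is "scene" or "top" or "wrist"; returns the picture (384x512x3 uint8, blue, green, red); there is no depth.
- optics.calibration(name): a dict with "camera_matrix" (3x3 intrinsics, pixels), "rvec" (rotation vector, rad) and "tvec" (3), from world to camera coordinates, as OpenCV has them. Camera axes: x right, y down, z forward; pixel columns grow to the right and rows downward; lengths in m; the calibration is good to about 2 mm. The wrist camera is an equidistant fisheye: a pixel r from the principal point sees the ray r / f radians off the axis. A picture is of the moment at which its call begins: read the wrist's pose just before it. calibration takes no time and is no camera call; for the wrist camera it gives the pose at the moment of the call.
- arm.sign_off(): hands the job in; it is judged then, once.
The state is a dict: "clock": time; "joints": joint angles; "dq": joint speeds; "joint_efforts": joint torques, N m; "position": TCP position; "ee_rot": TCP orientation; "force": force on the tool from outside, world axes, zero at the start; "ft_torque": the same for the moment, N m; "width": opening from 0.0 (shut) to 1.0 (fully open); "gripper_force": force on a finger pad.
Only numpy, scipy, OpenCV 4.12 (cv2) and the standard library are available. Lean on these libraries where they do the work, as an engineer would, in place of code of your own. Each camera call takes 0.05 s, during which the arm holds its last target. There are 200 camera calls.

## Task

Put the instruments away: press the caliper and the dial gauge fully home into their own cutouts in the open case's insert. Then lift the lid's stay off its pin, fold it right over until it lies down along the case, and only then swing the lid shut. Leave everything else on the bench where it is.

Things in the scene. Friction and masses are not known exactly. Their poses are not given: they have to be found in the camera images.
- case: Grey plastic case fixed to the bench: 220 (x) x 200 (y) x 50 mm high, filled flush to the rim by a rigid insert. Origin: centre of the underside, z up. Its lid is hinged on the -y rim. Two cutouts 12 mm deep, 2.5 mm play all round, with spring cheeks at their +y and -y sides: a tool laid in stops 3 to 8 mm short of the floor, goes home with a push down of 5 to 15 N, and stays.
- caliper_seat (a point): Centre of the floor of the caliper's cutout under its black block, 38 mm above the bench. Axes are the case's. A caliper that is home has its origin here and its axes along the case's (same directions, not turned half round).
- gauge_seat (a point): Centre of the floor of the gauge's cutout under its disc, 38 mm above the bench. Axes are the case's. A gauge that is home has its origin here and its axes along the case's (stem towards the case's +x).
- caliper: Small digital caliper lying flat, loose, 0.16 kg. Origin: centre of the underside of its black block, 60 (x) x 32 (y) x 22 mm high, the part to grip. Steel beam 16 wide, 6 thick along x from -100 to +50 mm; two jaws, 6 thick, at x = 24 to 50 mm reach from y = -20 to +45 mm. When home the block stands 10 mm proud of the insert.
- gauge: Dial gauge lying on its back, loose, about 0.14 kg. Origin: centre of the underside of its round steel body, 43 mm diameter, 24 mm high, with a flat 18 mm wide on its +y and -y sides (44 mm across the flats, the place to grip). A stem 8 mm thick points along +x to 70 mm from the origin, its axis 12 mm above the underside. When home the body stands 12 mm proud of the insert.
- lid (a joint): Lid angle: 0 shut; 1.9 fully open, where it starts, leaning back past upright against its stop. A shell 220 x 200 mm, 28 mm deep, 0.35 kg, damped hinge. While the stay is on its pin it cannot close. Once freed and pushed past upright (about 1.4) from behind, it sinks shut by its own weight in 2 to 3 s.
- lid_hinge (a point): Middle of the lid's hinge line, fixed on the case's -y rim, 50 mm above the bench. The line runs along the case's x.
- lid_edge (a point): Middle of the lid's free edge, on its outer face: 200 mm from the hinge line. With the lid open it is the top of the side that looks away from the case (towards the case's -y), about 230 mm above the bench.
- stay (a joint): Stay angle. A flat steel bar, 10 mm wide, outside the case's -x end. 0 = locked: it slopes up from its pivot to the lid, the notch under its far end straddling an 8 mm pin on the lid. It grows as the far end is lifted up and over, away from the lid; let go before upright (about 0.8) it falls back, beyond it falls over to its stop at 2.42, lying level along the case.
- stay_stud (a point): Middle of the stay's grip stud: a dark steel rod 12 mm in diameter, 40 mm long, pointing level away from the case's -x end. It moves with the stay, on a circle of about 66 mm about stay_pivot. Bare stud on all sides for fingers from above.
- stay_pivot (a point): Point on the stay's pivot line (which runs along the case's x), level with the middle of the stud, 35 mm above the bench, 30 mm from the case's middle towards its -y. Fixed on the case.

How it is judged:
By the outcome, as a careful person would: the job done as asked, in the order asked, and still so for the second after the job is handed in, with the robot touching nothing.
It also fails if it takes over 72 s, if anything falls off the work surface, if the arm or the gripper's body presses on something with over 40 N, if the wrist force passes 120 N, or if a joint passes its speed limit or range.

## Working session

There is one attempt and no reset: what is moved stays moved. The work goes in short steps, Python scripts to look and compute and a tool call to move; the robot and the scene stay as the last step left them, time stands still between calls to the robot, and variables do not carry over. Pictures are saved under pics/ and viewed, at most 10 in all, crops included, and the job is handed in when it is done.

Besides the shell and the picture viewer there is one more tool, called after "Request:" as name(argument=value, ...) on one line, values as JSON. arm_command: Moves the arm, as the interface text tells. Its arguments: {"type":"object","properties":{"deltas":{"type":"array","items":{"type":"number"}},"force":{"type":"number"}},"required":["deltas"]}

```bash
mkdir -p pics; ls; python3 - <<'E'
from cell import sensors, optics, arm
import cv2
s=sensors.observe();print(s, arm.nose_length)
for n in("scene","top"):
    im=optics.get_image(n);cv2.imwrite(f"pics/{n}0.png",im if n=="x" else cv2.resize(im,(800,600),interpolation=cv2.INTER_CUBIC))
    cv2.imwrite(f"{n}0_raw.png",im)
    print(optics.calibration(n))
E
```

```text
pics
{'clock': 0.0, 'joints': array([ 1.23739089,  0.43517738,  0.02500691,  1.57413242, -0.01159436,
        1.13398642, -0.07510953]), 'dq': array([-0.00046433, -0.00154758,  0.0009336 , -0.00060919,  0.00036461,
        0.00016622,  0.0002372 ]), 'joint_efforts': array([-7.31313139e-04, -6.67846298e+01,  9.84004475e-01, -3.14457107e+01,
       -6.09160680e-02,  4.27979906e-02,  1.62244942e-04]), 'position': array([ 0.14278754, -0.60796223,  0.24496002]), 'ee_rot': array([-3.11920433e+00, -3.61400322e-01,  5.29775519e-04]), 'force': array([ 0.01284039, -0.98837943,  0.07526533]), 'ft_torque': array([-0.01655646, -0.00285965,  0.0419887 ]), 'gripper_force': 0.0, 'width': 0.9973962736139756} 0.019
{'camera_matrix': array([[357.81119573,   0.        , 253.81923699],
       [  0.        , 357.81119573, 193.74061995],
       [  0.        ,   0.        ,   1.        ]]), 'rvec': array([ 2.05045951,  1.79602995, -0.44296547]), 'tvec': array([-0.13966739, -0.40222582,  1.16045303])}
{'camera_matrix': array([[458.36231899,   0.        , 253.7506189 ],
       [  0.        , 458.36231899, 193.20524524],
       [  0.        ,   0.        ,   1.        ]]), 'rvec': array([ 2.19874063, -2.15437543,  0.14980173]), 'tvec': array([0.04409612, 0.53106426, 1.18050125])}
```

View pics/scene0.png

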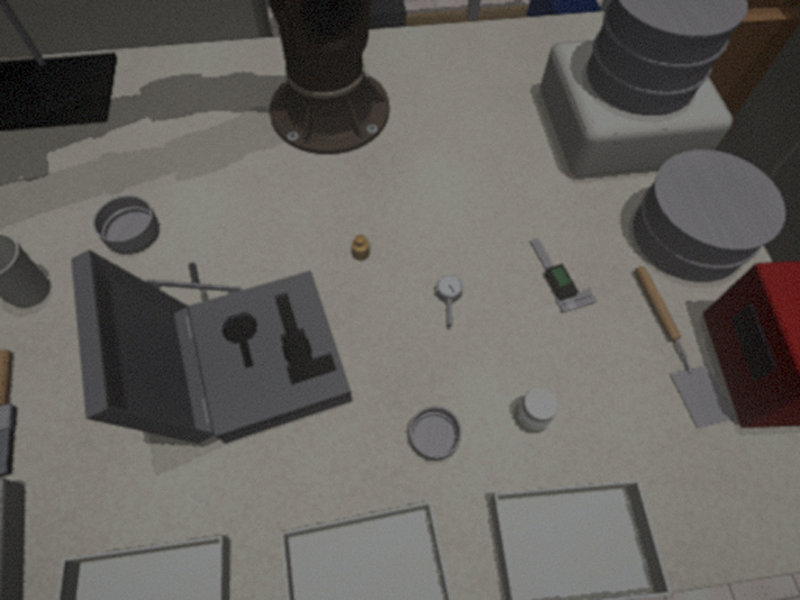

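View pics/top0.png

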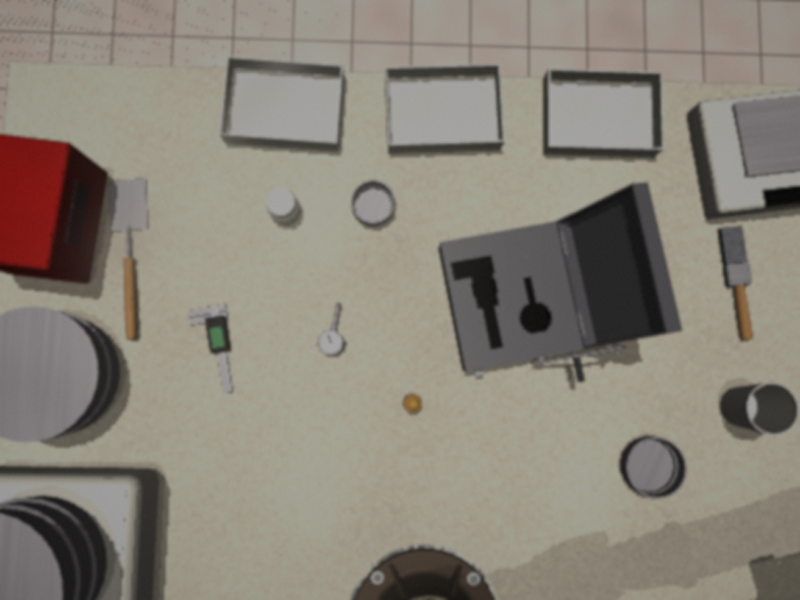

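The scene view shows the case lower left with the lid open. The top view (800x600) has the case at about (515,295), caliper block at (217,335), gauge disc at (330,344) and stay stud at (578,370). Case +x is roughly world +x. I'll enlarge crops for measurement.

```bash
cat > h.py <<'E'
import numpy as np, cv2
from scipy.spatial.transform import Rotation as R
def ray(cal,uv,fish=False):
    K=cal["camera_matrix"];Rm=R.from_rotvec(np.ravel(cal["rvec"])).as_matrix();t=np.ravel(cal["tvec"])
    p=(np.atleast_2d(uv).astype(float)-K[:2,2])/[K[0,0],K[1,1]]
    if fish:
        r=np.linalg.norm(p,axis=1,keepdims=True)+1e-9; d=np.hstack([p/r*np.sin(r),np.cos(r)])
    else: d=np.hstack([p,np.ones((len(p),1))])
    return -Rm.T@t, d@Rm
def onz(cal,uv,z,fish=False):
    o,d=ray(cal,uv,fish); return o+d*((np.atleast_1d(z)[:,None]-o[2])/d[:,2:])
def proj(cal,X,fish=False):
    K=cal["camera_matrix"];c=R.from_rotvec(np.ravel(cal["rvec"])).apply(np.atleast_2d(X))+np.ravel(cal["tvec"])
    if fish:
        rho=np.linalg.norm(c[:,:2],axis=1,keepdims=True)+1e-9; p=c[:,:2]/rho*np.arctan2(rho,c[:,2:])
    else: p=c[:,:2]/c[:,2:]
    return p*[K[0,0],K[1,1]]+K[:2,2]
def crop(im,x,y,w,h,s,name,step=10):
    c=cv2.resize(im[y:y+h,x:x+w],None,fx=s,fy=s,interpolation=cv2.INTER_CUBIC)
    for i in range((-x)%step,w,step): cv2.line(c,(int((i+.5)*s),0),(int((i+.5)*s),5),(0,0,255),1); (x+i)%(2*step)==0 and cv2.putText(c,str(x+i),(int((i+.5)*s)-8,16),0,.35,(0,0,255))
    for j in range((-y)%step,h,step): cv2.line(c,(0,int((j+.5)*s)),(5,int((j+.5)*s)),(0,0,255),1); cv2.putText(c,str(y+j),(7,int((j+.5)*s)+4),0,.35,(0,0,255))
    cv2.imwrite(name,c)
E
python3 - <<'E'
import cv2
from h import *
im=cv2.imread("top0_raw.png")
a=im[110:255,275:445]
crop(im,275,112,165,140,4.8,"pics/c1.png")
crop(im,115,185,160,80,5,"pics/c2.png")
E
```

```text
(no output)
```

View pics/c1.png

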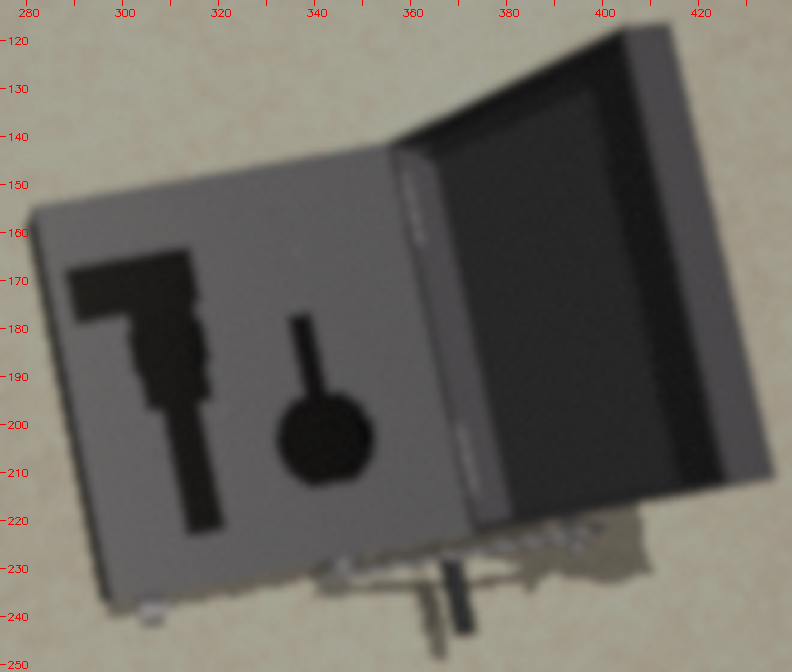

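View pics/c2.png

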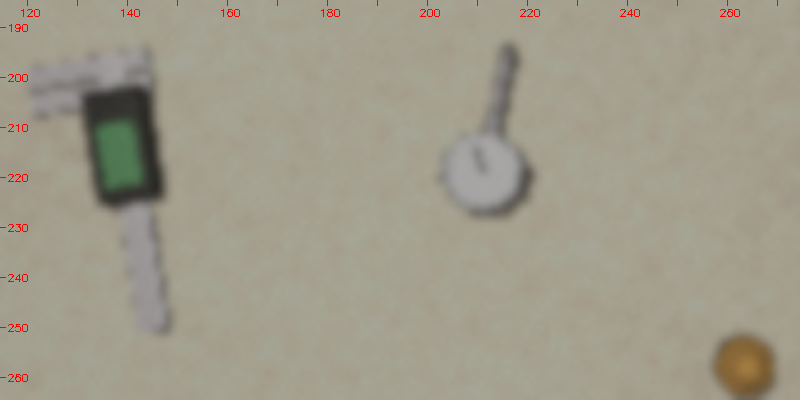

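Crops read (raw top pixels). The case rim's +x+y corner is at (281.5,154.5) and its -x+y corner near (297,239). The hinge line runs (356,141)–(372,222), the gauge cutout disc is at (342,203), and the stud spans (367,228)–(371,244). The caliper block is about (139.5,214), and the gauge disc is at (210.5,219) with its stem tip at (216,194).

```bash
python3 - <<'E'
from cell import optics, sensors
from h import *
np.set_printoptions(precision=4,suppress=True)
c=optics.calibration("top")
P=onz(c,[(281.5,154.5),(297,239),(356,141),(372,222)],.05);print("rim",P, [np.linalg.norm(P[i]-P[j]) for i,j in((0,1),(0,2),(2,3),(1,3))])
a=P[0]-P[1];print("yaw",np.arctan2(a[1],a[0]),np.arctan2((P[2]-P[3])[1],(P[2]-P[3])[0]))
print("gaugecut",onz(c,[(342,203),(336.5,177),(310,188)],.05))
print("gauge",onz(c,[(210.5,219),(216,194)],[.024,.012]))
print("cal",onz(c,[(139.5,214),(147,250),(145,195)],[.022,.01,.01]))
print("stud",onz(c,[(367.5,228),(371,244)],.0785))
print("cam",ray(c,(0,0))[0])
print("wrist",optics.calibration("wrist"))
E
```

```text
rim [[ 0.6313 -0.0154  0.05  ]
 [ 0.4117 -0.0579  0.05  ]
 [ 0.6723 -0.2121  0.05  ]
 [ 0.4593 -0.2525  0.05  ]] [np.float64(0.22369088820778088), np.float64(0.20094528729670771), np.float64(0.21683282984695793), np.float64(0.20033154336628975)]
yaw 0.19155173786983462 0.18773460959024751
gaugecut [[ 0.5071 -0.1745  0.05  ]
 [ 0.5751 -0.1602  0.05  ]
 [ 0.5445 -0.0908  0.05  ]]
gauge [[0.46   0.1671 0.024 ]
 [0.5276 0.1552 0.012 ]]
cal [[0.4694 0.3533 0.022 ]
 [0.3759 0.332  0.01  ]
 [0.521  0.3438 0.01  ]]
stud [[ 0.4424 -0.2328  0.0785]
 [ 0.4024 -0.2413  0.0785]]
cam [0.3958 0.0856 1.2303]
wrist {'camera_matrix': array([[297.3186,   0.    , 253.7718],
       [  0.    , 297.3186, 195.9318],
       [  0.    ,   0.    ,   1.    ]]), 'rvec': array([-2.2746,  1.8013,  0.2681]), 'tvec': array([-0.6249, -0.0371,  0.3911])}
```

Measurements agree with the given sizes: rim 0.22 x 0.20 m and yaw about 0.19. I'll fly high over the lid to view the case with the wrist camera.

Request:
arm_command(deltas=[0, 0, 0, 0, 0.05, 0.13, 91.8, 0, 0, 0, 0.05, 0.1, 0.15, 91.8, 0, 0, 0, 0.09, 0.13, 0.15, 91.8, 0, 0, -0.026, 0.387, 0.488, 0.15, 91.8, 0, 0, -0.026, 0.387, 0.488, 0.15, 91.8, 0, 0, -0.026, 0.387, 0.488, 0.15, 91.8, 0, 0, -0.026, 0.387, 0.488, 0.15, 91.8, 0, 0, -0.026, 0.387, 0.488, 0.15, 91.8, 0, 0, -0.026, 0.387, 0.488, 0.15, 91.8, 0, 0, -0.026, 0.387, 0.488, 0.15, 91.8, 0, 0, -0.026, 0.387, 0.488, 0.15, 91.8, 0, 0, -0.026, 0.387, 0.488, 0.12, 91.8, 0, 0, -0.026, 0.387, 0.488, 0.12, 91.8, 0, 0, -0.026, 0.387, 0.488, 0.12, 91.8, 0, 0, -0.026, 0.387, 0.488, 0.12, 91.8, 0, 0, -0.026, 0.387, 0.488, 0.12, 91.8])

```text
clock: 1.7
position: [0.5299, -0.1199, 0.365]
ee_rot: [-3.127, -0.301, 0.002]
force: [-0.7, -0.4, 0.2]
width: 1.003
gripper_force: 0.0
```

```bash
cat > look.py <<'E'
import sys,pickle
from cell import optics, sensors
from h import *
np.set_printoptions(precision=4,suppress=True)
def look(name):
    s=sensors.observe();c=optics.calibration("wrist");im=optics.get_image("wrist")
    cv2.imwrite(f"{name}_raw.png",im);pickle.dump((s,c),open(f"{name}.pkl","wb"))
    print(s["clock"],s["position"],s["ee_rot"],"cam",ray(c,(0,0))[0]); return im,c
E
python3 - <<'E'
from look import *
im,c=look("w1"); print(c)
crop(im,0,0,512,384,1.56,"pics/w1.png",20)
E
```

```text
1.7 [ 0.5299 -0.1199  0.365 ] [-3.1268 -0.3007  0.0024] cam [ 0.6063 -0.1061  0.5037]
{'camera_matrix': array([[297.3186,   0.    , 253.7718],
       [  0.    , 297.3186, 195.9318],
       [  0.    ,   0.    ,   1.    ]]), 'rvec': array([-2.24  ,  1.8464,  0.2749]), 'tvec': array([-0.2191,  0.4042,  0.649 ])}
```

View pics/w1.png

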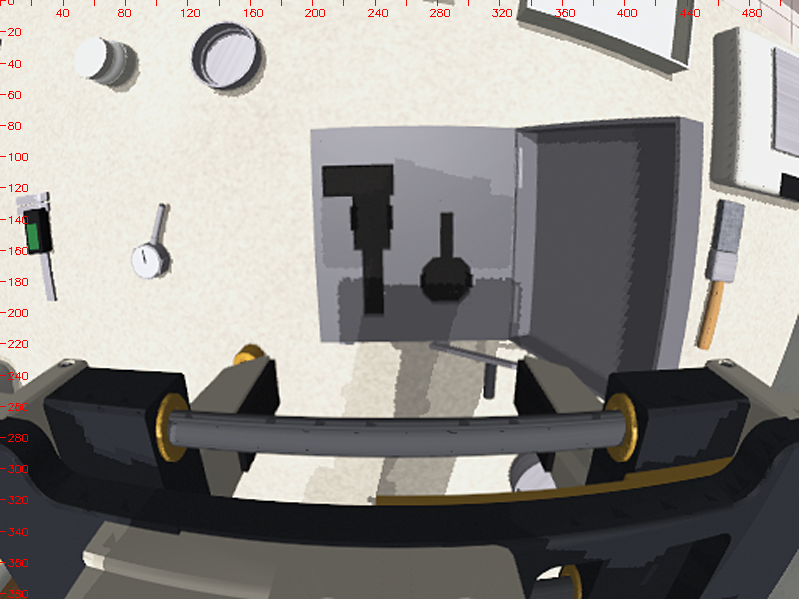

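Wrist view: both cutouts are clear, with the gauge disc at raw (286,179) and its stem pointing up. The caliper cutout spans (206–252, 105–202). Both tools are visible on the left. I'll fit the known outlines to the dark regions.

```bash
cat > fit.py <<'E'
from h import *
from scipy.optimize import minimize
def rect(x0,x1,y0,y1): 
    c=np.array([(x0,y0),(x1,y0),(x1,y1),(x0,y1)],float); return np.vstack([c[i]+(c[(i+1)%4]-c[i])*np.linspace(0,1,8,endpoint=False)[:,None] for i in range(4)])
t=np.linspace(0,2*np.pi,60,endpoint=False); disc=lambda r:np.c_[r*np.cos(t),r*np.sin(t)]
def gparts(p): return [disc(21.5+p),rect(-9,9,-22-p,22+p),rect(0,70+p,-4-p,4+p)]
def cparts(p): return [rect(-30-p,30+p,-16-p,16+p),rect(-100-p,50+p,-8-p,8+p),rect(24-p,50+p,-20-p,45+p)]
S=8
def raster(cal,shape,pose,parts,zs,fish=True):
    m=np.zeros((shape[0]*4,shape[1]*4),np.uint8); ca,sa=np.cos(pose[2]),np.sin(pose[2])
    for q,z in zip(parts,zs):
        q=q/1000; X=np.c_[pose[0]+ca*q[:,0]-sa*q[:,1],pose[1]+sa*q[:,0]+ca*q[:,1],np.full(len(q),z)]
        cv2.fillPoly(m,[np.round((proj(cal,X,fish)*4+1.5)*256).astype(np.int32)],255,shift=8)
    return cv2.resize(m,shape[::-1],interpolation=cv2.INTER_AREA)/255.
def fit(mask,cal,p0,parts,zs,fish=True):
    """mask: float 0..1"""
    mask=cv2.GaussianBlur(mask.astype(np.float32),(0,0),1)
    f=lambda d:((cv2.GaussianBlur(raster(cal,mask.shape,(p0[0]+d[0]/100,p0[1]+d[1]/100,p0[2]+d[2]/10),parts,zs,fish).astype(np.float32),(0,0),1)-mask)**2).sum()
    r=minimize(f,[0,0,0],method="Nelder-Mead",options=dict(initial_simplex=[[0,0,0],[.7,0,0],[0,.7,0],[0,0,.7]],xatol=2e-3,fatol=1e-3))
    return np.array([p0[0]+r.x[0]/100,p0[1]+r.x[1]/100,p0[2]+r.x[2]/10]),r.fun,mask.sum()
E
python3 - <<'E'
from look import *
from fit import *
s,c=pickle.load(open("w1.pkl","rb"));im=cv2.imread("w1_raw.png");g=im.max(2)
for (x,y) in((240,135),(285,180),(240,180),(285,150),(232,118),(270,185),(300,200),(270,130),(225,190)): print((x,y),im[y,x],end=" ")
m=np.zeros(g.shape,np.float32); roi=g[100:208,200:312]
for th in(35,45,55):
    m[:]=0;m[100:208,200:262]=g[100:208,200:262]<th
    a=fit(m,c,(.5445,-.0908,.19),cparts(2.5),[.05]*3)
    m[:]=0;m[130:200,264:308]=g[130:200,264:308]<th
    b=fit(m,c,(.5071,-.1745,.19),gparts(2.5),[.05]*3)
    print("\n",th,a,b)
P=onz(c,np.array([(312,128),(320,341),(516,130),(516,341)])/1.56,.05,True);print(P[:,:2])
print([np.linalg.norm(P[i]-P[j]) for i,j in((0,1),(0,2),(2,3),(1,3))])
E
```

```text
(240, 135) [34 34 34] (285, 180) [35 34 35] (240, 180) [21 20 20] (285, 150) [35 35 35] (232, 118) [38 38 40] (270, 185) [52 50 50] (300, 200) [97 92 92] (270, 130) [147 139 140] (225, 190) [98 93 93] 
 35 (array([ 0.5565, -0.0902,  0.2121]), np.float64(962.142578125), np.float32(1062.0)) (array([ 0.5066, -0.1755,  0.2096]), np.float64(270.0656433105469), np.float32(576.99994))

 45 (array([ 0.5559, -0.0903,  0.2074]), np.float64(63.03312301635742), np.float32(2197.0)) (array([ 0.5081, -0.1755,  0.2027]), np.float64(40.23013687133789), np.float32(956.0))

 55 (array([ 0.5559, -0.0903,  0.2054]), np.float64(43.14631652832031), np.float32(2249.0)) (array([ 0.5075, -0.176 ,  0.208 ]), np.float64(45.15955352783203), np.float32(1000.00006))
[[ 0.6323 -0.0177]
 [ 0.4177 -0.0604]
 [ 0.6702 -0.2129]
 [ 0.4571 -0.2657]]
[np.float64(0.21887307104068102), np.float64(0.19885829251159406), np.float64(0.21959674540646917), np.float64(0.20914410107039783)]
```

Cutout fits: caliper seat (0.556,-0.090), gauge seat (0.508,-0.1757), yaw about 0.206. Next, a look at the tools.

Request:
arm_command(deltas=[0, 0, 0, -0.07, 0.37, 0, 91.8, 0, 0, 0, -0.07, 0.37, 0, 91.8, 0, 0, 0, -0.07, 0.37, 0, 91.8, 0, 0, 0, -0.07, 0.37, 0, 91.8, 0, 0, 0, -0.07, 0.37, -0.02, 91.8, 0, 0, 0, -0.07, 0.37, -0.02, 91.8, 0, 0, 0, -0.07, 0.37, -0.02, 91.8, 0, 0, 0, -0.07, 0.37, -0.02, 91.8, 0, 0, 0, -0.07, 0.37, -0.02, 91.8, 0, 0, 0, -0.07, 0.37, -0.02, 91.8])

```text
clock: 2.75
position: [0.4604, 0.2482, 0.3458]
ee_rot: [3.127, 0.296, 0.0]
force: [1.4, -0.1, 0.1]
width: 1.003
gripper_force: 0.0
```

```bash
python3 - <<'E'
from look import *
im,c=look("w2")
g=proj(c,[(.46,.167,.012)],True)[0];k=proj(c,[(.4694,.3533,.012)],True)[0];print(g,k)
x0=int(min(g[0],k[0]))-40;y0=int(min(g[1],k[1]))-55
crop(im,max(x0,0),max(y0,0),220,120,3.6,"pics/w2.png")
E
```

```text
2.75 [0.4604 0.2482 0.3458] [3.1265 0.296  0.0003] cam [0.5366 0.262  0.4846]
[302.0326 167.0187] [190.2343 140.4222]
```

View pics/w2.png

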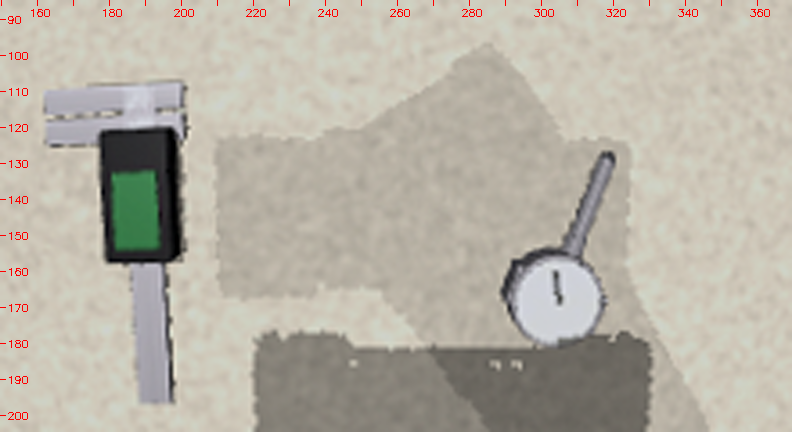

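The crop shows the gauge dial centre at raw (304.2,167.6) and its stem tip at (318.5,126.5). The caliper block spans about (178–200, 120–157), with the jaws at upper left.

```bash
python3 - <<'E'
from look import *
from fit import *
s,c=pickle.load(open("w2.pkl","rb"));im=cv2.imread("w2_raw.png").astype(int);g=im.max(2)
G=onz(c,[(304.2,167.6),(308.4,154.5),(318.1,127.6),(318.7,126.2)],[.024,.012,.012,.014],True);print(G)
print("gyaw",np.arctan2(*(G[2]-G[0])[[1,0]]),np.arctan2(*(G[2]-G[1])[[1,0]]),"len",np.linalg.norm((G[3]-G[0])[:2]))
m=np.zeros(g.shape,np.float32); r=np.s_[110:165,165:210]
m[r]=((g<75)|(im[...,1]-im[...,2]>30))[r]
K=fit(m,c,(.4694,.353,.15),[rect(-30,30,-16,16)]*2,[.022,.0]);print("block",K)
P=K[0];ca,sa=np.cos(P[2]),np.sin(P[2])
for x,y in((-100,0),(50,45),(50,-20)):
    q=[P[0]+(ca*x-sa*y)/1e3,P[1]+(sa*x+ca*y)/1e3,.011];print((x,y),proj(c,[q],True))
# gauge face fit
m[:]=0; r=np.s_[145:190,285:325]; m[r]=(g[r]>205)
print(np.argwhere(m).mean(0)[::-1],m.sum(), (m.any(0)).nonzero()[0][[0,-1]],(m.any(1)).nonzero()[0][[0,-1]])
E
```

```text
[[0.4617 0.1658 0.024 ]
 [0.4823 0.1613 0.012 ]
 [0.5285 0.1553 0.012 ]
 [0.531  0.1553 0.014 ]]
gyaw -0.1550717721577769 -0.12885553852995338 len 0.07003816455034272
block (array([0.472 , 0.3563, 0.19  ]), np.float64(10.651056289672852), np.float32(787.0))
(-100, 0) [[191.8007 197.6889]]
(50, 45) [[161.2382 109.158 ]]
(50, -20) [[200.2013 107.21  ]]
[304.6497 168.1977] 354.0 [294 324] [145 179]
```

Request:
arm_command(deltas=[0, 0, -0.22, 0.002, -0.084, -0.1, 91.8, 0, 0, -0.22, 0.002, -0.084, -0.2, 91.8, 0, 0, -0.22, 0.002, -0.084, -0.2, 91.8, 0, 0, -0.22, 0.002, -0.084, -0.22, 91.8, 0, 0, -0.22, 0.002, -0.084, -0.25, 91.8, 0, 0, -0.22, 0.002, -0.084, -0.28, 91.8, 0, 0, -0.22, 0.002, -0.084, -0.3, 91.8, 0, 0, -0.22, 0.002, -0.084, -0.312, 91.8, 0, 0, -0.22, 0.002, -0.084, -0.312, 91.8, 0, 0, -0.22, 0.002, -0.084, -0.312, 91.8, 0, 0, -0.22, 0.002, -0.084, -0.312, 91.8])

```text
clock: 3.9
position: [0.4631, 0.1657, 0.0352]
ee_rot: [-3.131, 0.245, -0.004]
force: [0.2, 0.4, 0.8]
width: 0.998
gripper_force: 0.0
```

Request:
arm_command(deltas=[0, 0, 0, 0, 0, 0, 30, 0, 0, 0, 0, 0, 0, 30, 0, 0, 0, 0, 0, 0, 30, 0, 0, 0, 0, 0, 0, 30, 0, 0, 0, 0, 0, 0, 30, 0, 0, 0, 0, 0, 0, 30, 0, 0, 0, 0, 0, 0, 30, 0, 0, 0, 0, 0, 0, 30], force=40)

```text
clock: 4.7
position: [0.4619, 0.1655, 0.0337]
ee_rot: [3.132, -0.244, -0.0]
force: [-0.2, -0.4, 0.7]
width: 0.469
gripper_force: 40.0
```

Request:
arm_command(deltas=[0, 0, 0, 0, 0, 0.05, 30, 0, 0, 0.1, 0.01, -0.03, 0.1, 30, 0, 0, 0.23, 0.046, -0.342, 0.12, 30, 0, 0, 0.23, 0.046, -0.342, 0.12, 30, 0, 0, 0.23, 0.046, -0.342, 0.12, 30, 0, 0, 0.23, 0.046, -0.342, 0.12, 30, 0, 0, 0.23, 0.046, -0.342, 0.12, 30, 0, 0, 0.23, 0.046, -0.342, 0.12, 30, 0, 0, 0.23, 0.046, -0.342, 0.12, 30, 0, 0, 0.23, 0.046, -0.342, 0.1, 30, 0, 0, 0.23, 0.046, -0.342, 0.08, 30, 0, 0, 0.23, 0.046, -0.342, 0.065, 30, 0, 0, 0.23, 0.046, -0.342, 0.065, 30, 0, 0, 0.23, 0.046, -0.342, 0.065, 30, 0, 0, 0.23, 0.046, -0.342, 0.065, 30, 0, 0, 0.23, 0.046, -0.342, 0.065, 30])

```text
clock: 6.3
position: [0.5085, -0.1765, 0.0996]
ee_rot: [3.124, 0.322, 0.002]
force: [-0.3, 0.4, -2.1]
width: 0.474
gripper_force: 40.0
```

```bash
python3 - <<'E'
from look import *
im,c=look("w3"); s=sensors.observe();print(s["force"],s["width"])
crop(im,170,60,200,150,4,"pics/w3.png")
E
```

```text
6.3 [ 0.5085 -0.1765  0.0996] [3.1243 0.3224 0.0021] cam [ 0.5843 -0.1615  0.2385]
[ 0.0639  0.1883 -1.7006] 0.4738281014617463
```

View pics/w3.png

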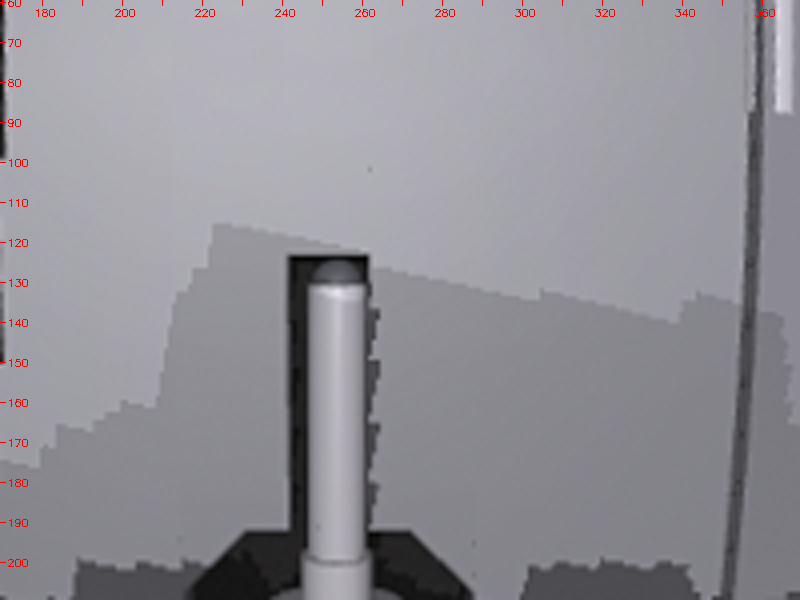

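The picture shows the held stem over its slot. The stem centre is at raw x≈254.2 with its tip at y≈124.9. The slot centre is at raw x≈252.1 with its end at y≈123.6. Checking for misalignment:

```bash
python3 - <<'E'
from look import *
s,c=pickle.load(open("w3.pkl","rb"))
zu=s["position"][2]-.0327
px=lambda *p:np.array(p)/4+[169.6,59.6]
yaw=2*np.arctan2(s["ee_rot"][1],s["ee_rot"][0]);ca,sa=np.cos(yaw),np.sin(yaw);print(yaw,zu)
def tool(p): d=p[:,:2]-s["position"][:2]; return np.c_[ca*d[:,0]+sa*d[:,1],-sa*d[:,0]+ca*d[:,1]]*1000
st=onz(c,px((308,330),(365,330),(308,520),(365,520),(337,259)),zu+.012,True)
sl=onz(c,px((289,300),(370,300),(291,500),(369,500),(328,255)),.05,True)
print("stem",tool(st));print("slot",tool(sl))
# octagon-looking disc cut edge y=531 pic
print(tool(onz(c,px((245,531),(412,531),(188,600),(473,600)),.05,True)))
E
```

```text
0.20566180950607243 0.0669058924070643
stem [[59.5962  3.0108]
 [59.597  -4.644 ]
 [33.0887  3.1494]
 [33.0897 -4.7877]
 [69.183  -0.8821]]
slot [[61.2111  6.6937]
 [61.2021 -6.1047]
 [28.4876  6.6351]
 [28.4874 -6.1362]
 [68.3561  0.5238]]
[[ 23.2087  14.3   ]
 [ 23.2107 -13.2808]
 [ 11.1023  24.2483]
 [ 11.1166 -23.8372]]
```

```bash
python3 - <<'E'
from look import *
s,c=pickle.load(open("w1.pkl","rb"));g=cv2.GaussianBlur(cv2.imread("w1_raw.png").max(2),(0,0),.5).astype(np.float32)
yaw=.2057;ca,sa=np.cos(yaw),np.sin(yaw);o=np.array([.5078,-.1757])
def prof(P):
    uv=proj(c,np.c_[o[0]+(ca*P[:,0]-sa*P[:,1])/1e3,o[1]+(sa*P[:,0]+ca*P[:,1])/1e3,np.full(len(P),.05)],True).astype(np.float32)
    return cv2.remap(g,uv[:,0],uv[:,1],cv2.INTER_LINEAR)
t=np.arange(-40,90,.5)
def edges(v): b=v<65; k=np.flatnonzero(b[1:]!=b[:-1]); return t[k+1]
for y in(-12,-8,-4,0,4,8,12): print("y",y,edges(prof(np.c_[t,np.full(len(t),y)]).ravel()))
for x in(-20,-15,-10,0,10,15,20,35,50,60): print("x",x,edges(prof(np.c_[np.full(len(t),x),t]).ravel()))
E
```

```text
y -12 [-24.5  23.5]
y -8 [-24.   23.5]
y -4 [-24.   68.5]
y 0 [-24.5  68. ]
y 4 [-24.5  68. ]
y 8 [-24.5  23.5]
y 12 [-24.5  23. ]
x -20 [-17.5  18.5  63.   84. ]
x -15 [-22.   23.5  63.   84.5]
x -10 [-24.   25.5  63.   84. ]
x 0 [-26.   26.   64.5  84.5]
x 10 [-23.5  24.   64.5  83.5]
x 15 [-21.5  21.   64.5  83.5]
x 20 [-16.5  16.5  64.5  83.5]
x 35 [-5.5  6.  56.5]
x 50 [-5.5  6.5 56.5]
x 60 [-5.   5.5 53.5]
```

```bash
python3 - <<'E'
from look import *
s,c=pickle.load(open("w3.pkl","rb"));im=cv2.imread("w3_raw.png");g=im.max(2)
zu=.0669;yaw=.2057;ca,sa=np.cos(yaw),np.sin(yaw)
def tool(p): d=p[:,:2]-s["position"][:2]; return (ca*d[:,0]+sa*d[:,1])*1000
for r in range(116,134): print(r,g[r,254],g[r,244],"z.079: %.1f z.05: %.1f"%(tool(onz(c,[(254,r)],.079,True))[0],tool(onz(c,[(244,r)],.05,True))[0]))
for r in range(190,262,2): print(r,g[r,254],g[r,240],g[r,268],"%.1f"%tool(onz(c,[(254,r)],zu+.024,True))[0],end=" | ")
crop(im,170,180,170,110,4.7,"pics/w3b.png")
E
```

```text
116 179 180 z.079: 73.7 z.05: 73.0
117 179 180 z.079: 73.1 z.05: 72.4
118 179 182 z.079: 72.6 z.05: 71.8
119 179 161 z.079: 72.1 z.05: 71.1
120 181 156 z.079: 71.5 z.05: 70.5
121 157 157 z.079: 71.0 z.05: 69.9
122 159 162 z.079: 70.5 z.05: 69.2
123 122 126 z.079: 69.9 z.05: 68.6
124 24 11 z.079: 69.4 z.05: 68.0
125 76 21 z.079: 68.8 z.05: 67.3
126 87 31 z.079: 68.3 z.05: 66.7
127 95 31 z.079: 67.8 z.05: 66.0
128 104 31 z.079: 67.2 z.05: 65.4
129 113 30 z.079: 66.7 z.05: 64.8
130 109 34 z.079: 66.1 z.05: 64.1
131 164 37 z.079: 65.6 z.05: 63.5
132 226 35 z.079: 65.1 z.05: 62.9
133 233 36 z.079: 64.5 z.05: 62.2
190 186 143 141 36.2 | 192 186 102 100 35.1 | 194 186 33 34 34.0 | 196 186 37 37 33.0 | 198 185 35 36 31.9 | 200 143 37 37 30.8 | 202 188 37 38 29.7 | 204 184 39 21 28.6 | 206 184 25 20 27.5 | 208 185 72 61 26.4 | 210 184 92 88 25.3 | 212 184 94 89 24.2 | 214 140 96 90 23.0 | 216 94 97 92 21.9 | 218 103 96 91 20.8 | 220 214 106 88 19.6 | 222 102 110 189 18.5 | 224 165 109 140 17.3 | 226 163 157 145 16.2 | 228 164 163 166 15.0 | 230 164 162 166 13.8 | 232 165 165 166 12.6 | 234 164 102 166 11.5 | 236 165 162 165 10.3 | 238 165 163 164 9.1 | 240 166 163 164 7.9 | 242 166 164 163 6.6 | 244 165 165 164 5.4 | 246 165 167 163 4.2 | 248 166 167 162 2.9 | 250 152 167 162 1.7 | 252 62 167 164 0.4 | 254 8 165 163 -0.8 | 256 80 165 163 -2.1 | 258 166 163 165 -3.4 | 260 163 162 165 -4.7 |
```

View pics/w3b.png

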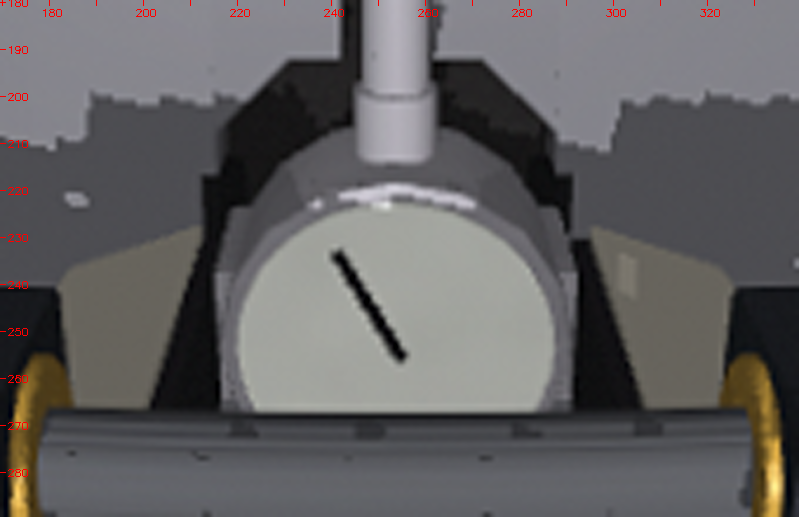

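The close view shows the gauge held square: stem tip about 0.8 mm past the slot end and about 1.1 mm to the side. I'll correct by that much and lower gently.

Request:
arm_command(deltas=[0, 0, 0, -0.001, 0.0004, 0, 30, 0, 0, 0, -0.001, 0.0004, 0, 30, 0, 0, 0, -0.001, 0.0004, -0.006, 30, 0, 0, 0, -0.001, 0.0004, -0.01, 30, 0, 0, 0, -0.001, 0.0004, -0.013, 30, 0, 0, 0, -0.001, 0.0004, -0.016, 30, 0, 0, 0, -0.001, 0.0004, -0.018, 30, 0, 0, 0, -0.001, 0.0004, -0.018, 30, 0, 0, 0, -0.001, 0.0004, -0.018, 30])

```text
clock: 7.25
position: [0.507, -0.176, 0.0808]
ee_rot: [3.125, 0.322, 0.0]
force: [0.7, -0.0, -1.4]
width: 0.472
gripper_force: 40.0
```

Request:
arm_command(deltas=[0, 0, 0, 0, 0, -0.002, 30, 0, 0, 0, 0, 0, -0.004, 30, 0, 0, 0, 0, 0, -0.005, 30, 0, 0, 0, 0, 0, -0.006, 30, 0, 0, 0, 0, 0, -0.007, 30, 0, 0, 0, 0, 0, -0.008, 30, 0, 0, 0, 0, 0, -0.008, 30])

```text
clock: 7.95
position: [0.5075, -0.176, 0.0728]
ee_rot: [3.125, 0.323, 0.002]
force: [3.0, 1.1, 3.1]
width: 0.467
gripper_force: 40.0
```

Request:
arm_command(deltas=[0, 0, 0, 0, 0, -0.001, 30, 0, 0, 0, 0, 0, -0.002, 30, 0, 0, 0, 0, 0, -0.003, 30, 0, 0, 0, 0, 0, -0.003, 30])

```text
clock: 8.35
position: [0.5075, -0.176, 0.0715]
ee_rot: [3.124, 0.322, 0.002]
force: [-5.6, 3.6, 27.8]
width: 0.469
gripper_force: 40.0
```

Contact with the floor: 28 N at underside ≈0.038, so the gauge is home. Release, rise, go to the caliper.

Request:
arm_command(deltas=[0, 0, 0, 0, 0, 0.002, 60, 0, 0, 0, 0, 0, 0.002, 60, 0, 0, 0, 0, 0, 0.002, 60, 0, 0, 0, 0, 0, 0.002, 60, 0, 0, 0, 0, 0, 0.04, 60, 0, 0, 0, 0, 0, 0.09, 60, 0, 0, -0.01, -0.035, 0.532, 0.12, 91.8, 0, 0, -0.01, -0.035, 0.532, 0.12, 91.8, 0, 0, -0.01, -0.035, 0.532, 0.12, 91.8, 0, 0, -0.01, -0.035, 0.532, 0.12, 91.8, 0, 0, -0.01, -0.035, 0.532, 0.12, 91.8, 0, 0, -0.01, -0.035, 0.532, 0.12, 91.8, 0, 0, -0.01, -0.035, 0.532, 0.12, 91.8, 0, 0, -0.01, -0.035, 0.532, 0.12, 91.8, 0, 0, -0.01, -0.035, 0.532, 0.12, 91.8, 0, 0, -0.01, -0.035, 0.532, 0.12, 91.8, 0, 0, -0.01, -0.035, 0.532, 0.12, 91.8, 0, 0, -0.01, -0.035, 0.532, 0.12, 91.8, 0, 0, -0.01, -0.035, 0.532, 0.08, 91.8, 0, 0, -0.01, -0.035, 0.532, 0.03, 91.8])

```text
clock: 10.35
position: [0.4733, 0.3567, 0.1003]
ee_rot: [-3.125, -0.297, -0.006]
force: [0.8, 0.6, -0.7]
width: 1.004
gripper_force: 0.0
```

Request:
arm_command(deltas=[0, 0, 0, 0, 0, -0.03, 91.8, 0, 0, 0, 0, 0, -0.05, 91.8, 0, 0, 0, 0, 0, -0.066, 91.8, 0, 0, 0, 0, 0, -0.066, 91.8, 0, 0, 0, 0, 0, -0.066, 91.8, 0, 0, 0, 0, 0, -0.066, 20, 0, 0, 0, 0, 0, -0.066, 20, 0, 0, 0, 0, 0, -0.066, 20, 0, 0, 0, 0, 0, -0.066, 20, 0, 0, 0, 0, 0, -0.066, 20, 0, 0, 0, 0, 0, -0.066, 20, 0, 0, 0, 0, 0, -0.066, 20, 0, 0, 0, 0, 0, -0.066, 20], force=40)

```text
clock: 11.65
position: [0.4719, 0.356, 0.0337]
ee_rot: [-3.127, -0.298, 0.0]
force: [-0.2, 0.9, -0.2]
width: 0.352
gripper_force: 0.2
```

Request:
arm_command(deltas=[0, 0, 0, 0, 0, 0, 20, 0, 0, 0, 0, 0, 0, 20, 0, 0, 0, 0, 0, 0.05, 20, 0, 0, 0, 0, 0, 0.1, 20, 0, 0, 0.01, 0.083, -0.446, 0.12, 20, 0, 0, 0.01, 0.083, -0.446, 0.12, 20, 0, 0, 0.01, 0.083, -0.446, 0.12, 20, 0, 0, 0.01, 0.083, -0.446, 0.12, 20, 0, 0, 0.01, 0.083, -0.446, 0.12, 20, 0, 0, 0.01, 0.083, -0.446, 0.12, 20, 0, 0, 0.01, 0.083, -0.446, 0.12, 20, 0, 0, 0.01, 0.083, -0.446, 0.12, 20, 0, 0, 0.01, 0.083, -0.446, 0.12, 20, 0, 0, 0.01, 0.083, -0.446, 0.1, 20, 0, 0, 0.01, 0.083, -0.446, 0.08, 20, 0, 0, 0.01, 0.083, -0.446, 0.065, 20, 0, 0, 0.01, 0.083, -0.446, 0.065, 20, 0, 0, 0.01, 0.083, -0.446, 0.065, 20, 0, 0, 0.01, 0.083, -0.446, 0.065, 20, 0, 0, 0.01, 0.083, -0.446, 0.065, 20])

```text
clock: 13.65
position: [0.5555, -0.0897, 0.0997]
ee_rot: [3.124, 0.323, 0.002]
force: [0.3, 0.2, -1.5]
width: 0.34
gripper_force: 40.0
```

```bash
python3 - <<'E'
from look import *
im,c=look("w4"); s=sensors.observe();print(s["force"],s["width"],s["gripper_force"])
crop(im,155,95,195,145,4.1,"pics/w4.png")
E
```

```text
13.65 [ 0.5555 -0.0897  0.0997] [3.1245 0.3232 0.0022] cam [ 0.6313 -0.0748  0.2386]
[-0.2987 -0.4109 -1.4333] 0.34377796945082323 39.9988067150116
```

View pics/w4.png

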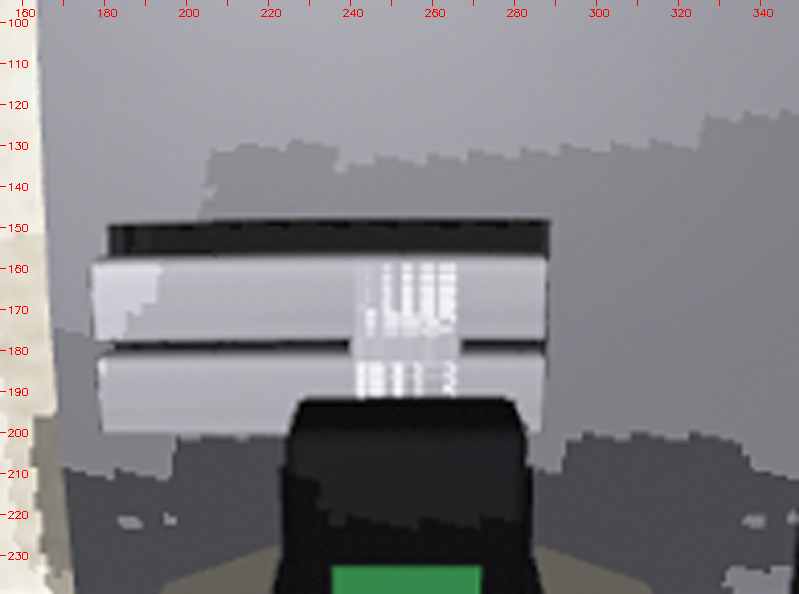

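The picture shows the jaws just behind the cutout's far edge. The cutout's far edge is at row ≈148.5, columns 181.5–289. The jaws' front edge is at row ≈157.5, columns 177.5–288.

```bash
python3 - <<'E'
from look import *
s,c=pickle.load(open("w4.pkl","rb"))
px=lambda *p:np.array(p)/4.1+[154.6,94.6]
yaw=2*np.arctan2(s["ee_rot"][1],s["ee_rot"][0]);ca,sa=np.cos(yaw),np.sin(yaw);print(yaw,s["position"])
def tool(p): d=p[:,:2]-s["position"][:2]; return np.c_[ca*d[:,0]+sa*d[:,1],-sa*d[:,0]+ca*d[:,1]]*1000
print("cut far edge L,R",tool(onz(c,px((109,226),(549,220)),.05,True)).round(2).tolist())
for h in(.006,.009,.012,.014): print(h,tool(onz(c,px((93,259),(545,257),(104,432),(541,430)),s["position"][2]-.0337+h,True)).round(2).tolist())
print("block top",tool(onz(c,px((300,400),(515,400)),s["position"][2]-.0337+.022,True)).round(2).tolist())
print(s["position"][2]-.0337)
E
```

```text
0.20614945915812294 [ 0.5555 -0.0897  0.0997]
cut far edge L,R [[52.1, 46.34], [52.59, -23.07]]
0.006 [[50.38, 43.41], [50.27, -20.04], [24.8, 43.41], [25.16, -20.18]]
0.009 [[50.87, 42.61], [50.76, -19.7], [25.75, 42.61], [26.1, -19.83]]
0.012 [[51.35, 41.82], [51.25, -19.35], [26.69, 41.82], [27.03, -19.48]]
0.014 [[51.67, 41.28], [51.57, -19.12], [27.32, 41.28], [27.66, -19.25]]
block top [[34.21, 12.87], [34.21, -14.82]]
0.0659671160629437
```

Gaps are symmetric: about 2.9 and 3.0 mm at the sides, and about 2 mm in front, which will settle to about 2.5. Lower straight.

Request:
arm_command(deltas=[0, 0, 0, 0, 0, 0, 20, 0, 0, 0, 0, 0, -0.006, 20, 0, 0, 0, 0, 0, -0.01, 20, 0, 0, 0, 0, 0, -0.013, 20, 0, 0, 0, 0, 0, -0.016, 20, 0, 0, 0, 0, 0, -0.018, 20, 0, 0, 0, 0, 0, -0.018, 20, 0, 0, 0, 0, 0, -0.018, 20])

```text
clock: 14.5
position: [0.555, -0.09, 0.0808]
ee_rot: [3.125, 0.322, 0.0]
force: [0.5, 0.1, -1.1]
width: 0.339
gripper_force: 40.0
```

Request:
arm_command(deltas=[0, 0, 0, 0, 0, -0.002, 20, 0, 0, 0, 0, 0, -0.004, 20, 0, 0, 0, 0, 0, -0.006, 20, 0, 0, 0, 0, 0, -0.007, 20, 0, 0, 0, 0, 0, -0.008, 20, 0, 0, 0, 0, 0, -0.009, 20, 0, 0, 0, 0, 0, -0.01, 20, 0, 0, 0, 0, 0, -0.011, 20, 0, 0, 0, 0, 0, -0.011, 20])

```text
clock: 15.4
position: [0.5559, -0.0899, 0.0716]
ee_rot: [3.124, 0.322, 0.004]
force: [-4.6, -0.1, 18.6]
width: 0.342
gripper_force: 40.0
```

Both are at the same home height, with clear floor contact. Release, and move to a view pose for the stay.

Request:
arm_command(deltas=[0, 0, 0, 0, 0, 0.002, 50, 0, 0, 0, 0, 0, 0.002, 50, 0, 0, 0, 0, 0, 0.002, 50, 0, 0, 0, 0, 0, 0.002, 50, 0, 0, 0, 0, 0, 0.04, 50, 0, 0, 0, 0, 0, 0.09, 50, 0, 0, 0, -0.02, 0, 0.14, 50, 0, 0, 0, -0.155, -0.07, 0.29, 50, 0, 0, 0, -0.155, -0.07, 0.29, 50, 0, 0, 0, -0.155, -0.07, 0.29, 50, 0, 0, 0, -0.155, -0.07, 0.29, 50, 0, 0, 0, -0.155, -0.07, 0.29, 50, 0, 0, 0, -0.155, -0.07, 0.29, 50, 0, 0, 0, -0.155, -0.07, 0.29, 50])

```text
clock: 16.8
position: [0.4001, -0.1599, 0.3593]
ee_rot: [3.125, 0.322, 0.0]
force: [-0.3, 0.2, -0.9]
width: 0.543
gripper_force: 0.0
```

```bash
python3 - <<'E'
from look import *
im,c=look("w5"); print(sensors.observe()["joints"])
g=proj(c,[(.4224,-.237,.0785)],True)[0];print(g)
a=im[:384,120:420]
crop(im,160,60,220,165,3.6,"pics/w5.png")
E
```

```text
16.8 [ 0.4001 -0.1599  0.3593] [3.1249 0.3216 0.0001] cam [ 0.4761 -0.145   0.4981]
[ 0.8316  0.0775 -0.6077  1.7848  0.0454  1.2945 -1.1517]
[308.7229 159.4176]
```

View pics/w5.png

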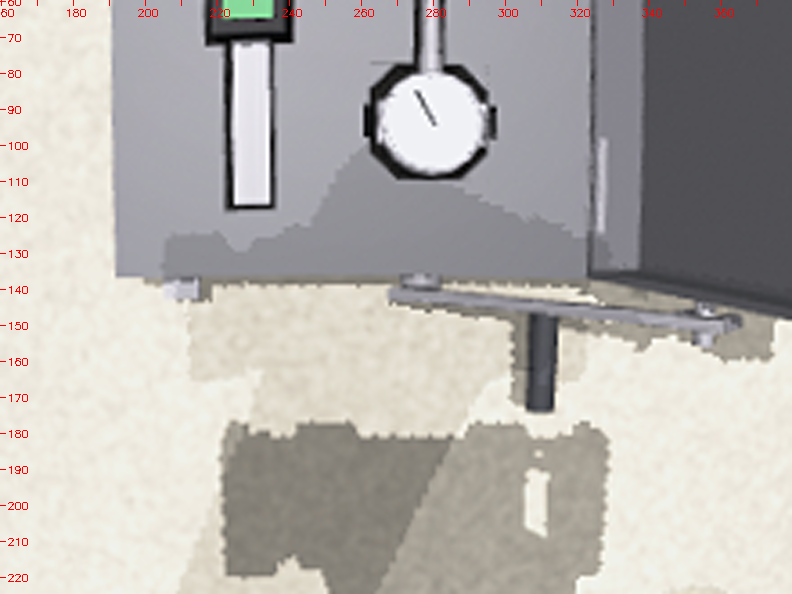

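The view shows both tools seated in their cutouts. The stud runs from raw (310.3,147) to (309.6,173.7). Triangulating with the top camera:

```bash
python3 - <<'E'
from look import *
s,c=pickle.load(open("w5.pkl","rb"));ct=optics.calibration("top")
ca,sa=np.cos(.206),np.sin(.206);C=np.array([.544,-.136])
cf=lambda p:(np.array([[ca,sa],[-sa,ca]])@(p[:2]-C))*1000
for a,b in(((310.1,147.3),(367.7,228.2)),((309.6,173.7),(371,244.2)),((309.8,160.5),(369.3,236.2))):
    o1,d1=ray(c,a,True);o2,d2=ray(ct,b);d1=d1[0]/np.linalg.norm(d1);d2=d2[0]/np.linalg.norm(d2)
    t=np.linalg.lstsq(np.c_[d1,-d2],o2-o1,rcond=None)[0];p,q=o1+d1*t[0],o2+d2*t[1];m=(p+q)/2;print(m,np.linalg.norm(p-q),cf(m))
P=onz(c,[(309.8,160.5)],.0785,True)[0];print(P,cf(P))
# pivot-side rim corners/hinge line end
px=lambda *p:np.array(p)/3.6+[159.6,59.6]
for q in onz(c,px((117,277),(590,275)),.05,True):print("rim corners",cf(q))
# pivot boss at z .035 , bar tip
for q in onz(c,px((420,280),(392,294)),.035,True):print("pivot",cf(q))
E
```

```text
[ 0.4412 -0.2321  0.0862] 0.0020830831654052116 [-120.3259  -73.0645]
[ 0.4017 -0.2435  0.0742] 0.001958457612873656 [-161.2976  -76.1088]
[ 0.4216 -0.238   0.0787] 0.0018301858219322079 [-140.7122  -74.8118]
[ 0.4212 -0.2389  0.0785] [-141.2557  -75.6454]
rim corners [-108.6719   99.3924]
rim corners [-107.5768 -101.3079]
pivot [-112.5951  -29.6666]
pivot [-118.8123  -17.5753]
```

Stud found at case (-141,-75), z≈0.079, matching the 66 mm radius. I'll grasp it with the gripper tilted 15° away from the lid.

Request:
arm_command(deltas=[0.034, -0.163, 0, 0.018, -0.04, -0.03, 30, 0.034, -0.163, 0, 0.018, -0.081, -0.06, 30, 0.034, -0.163, 0, 0.018, -0.081, -0.1, 30, 0.034, -0.163, 0, 0.018, -0.081, -0.15, 30, 0.034, -0.163, 0, 0.018, -0.081, -0.2, 30, 0.034, -0.163, 0, 0.018, -0.081, -0.2, 30, 0.034, -0.163, 0, 0.018, -0.081, -0.2, 30, 0.034, -0.163, 0, 0.018, -0.081, -0.23, 30, 0.034, -0.163, 0, 0.018, -0.081, -0.25, 30, 0.034, -0.163, 0, 0.018, -0.081, -0.27, 30, 0.034, -0.163, 0, 0.018, -0.081, -0.28, 30, 0.034, -0.163, 0, 0.018, -0.081, -0.28, 30, 0.034, -0.163, 0, 0.018, -0.081, -0.28, 30, 0.034, -0.163, 0, 0.018, -0.081, -0.28, 30])

```text
clock: 18.25
position: [0.4189, -0.2416, 0.0811]
ee_rot: [-3.073, -0.317, -0.407]
force: [-0.4, 0.0, 0.6]
width: 0.328
gripper_force: 0.0
```

Request:
arm_command(deltas=[0, 0, 0, 0, 0, 0, 5, 0, 0, 0, 0, 0, 0, 5, 0, 0, 0, 0, 0, 0, 5, 0, 0, 0, 0, 0, 0, 5, 0, 0, 0, 0, 0, 0, 5, 0, 0, 0, 0, 0, 0, 5], force=12)

```text
clock: 18.85
position: [0.4177, -0.239, 0.0799]
ee_rot: [-3.07, -0.32, -0.402]
force: [-2.4, 7.7, 9.1]
width: 0.13
gripper_force: 12.0
```

Stud gripped (11.9 mm). Compute arc waypoints.

```bash
python3 -c "
import numpy as np
r,p=.065,.78
for t in np.arange(.1,2.41,.1):
    d=r*(np.cos(p)-np.cos(p+t))+.001;print(round(t,2),np.round([-.2046*d,.9789*d,r*(np.sin(p+t)-np.sin(p))],4))"
```

```text
0.1 [-0.0012  0.0057  0.0044]
0.2 [-0.0023  0.0108  0.0083]
0.3 [-0.0034  0.0162  0.0116]
0.4 [-0.0046  0.022   0.0144]
0.5 [-0.0058  0.028   0.0166]
0.6 [-0.0071  0.0341  0.0181]
0.7 [-0.0085  0.0404  0.019 ]
0.8 [-0.0098  0.0468  0.0193]
0.9 [-0.0111  0.0531  0.0189]
1.0 [-0.0124  0.0594  0.0179]
1.1 [-0.0137  0.0656  0.0162]
1.2 [-0.015   0.0715  0.0139]
1.3 [-0.0161  0.0772  0.011 ]
1.4 [-0.0173  0.0826  0.0076]
1.5 [-0.0183  0.0877  0.0036]
1.6 [-0.0193  0.0923 -0.0009]
1.7 [-0.0202  0.0964 -0.0058]
1.8 [-0.0209  0.1001 -0.0111]
1.9 [-0.0216  0.1032 -0.0168]
2.0 [-0.0221  0.1057 -0.0227]
2.1 [-0.0225  0.1077 -0.0289]
2.2 [-0.0228  0.109  -0.0353]
2.3 [-0.0229  0.1097 -0.0417]
2.4 [-0.0229  0.1098 -0.0482]
```

Request:
arm_command(deltas=[0, 0, 0, -0.001, 0.006, 0.004, 5, 0, 0, 0, -0.002, 0.011, 0.008, 5, 0, 0, 0, -0.003, 0.016, 0.012, 5, 0, 0, 0, -0.005, 0.022, 0.014, 5, 0, 0, 0, -0.006, 0.028, 0.017, 5])

```text
clock: 19.35
position: [0.4124, -0.2134, 0.0975]
ee_rot: [-3.074, -0.316, -0.406]
force: [-0.2, -3.7, 1.5]
width: 0.127
gripper_force: 12.0
```

Request:
arm_command(deltas=[0, 0, 0, -0.001, 0.006, 0.0015, 5, 0, 0, 0, -0.003, 0.012, 0.002, 5, 0, 0, 0, -0.004, 0.019, 0.0025, 5, 0, 0, 0, -0.005, 0.025, 0.002, 5, 0, 0, 0, -0.006, 0.031, 0.001, 5, 0, 0, 0, -0.008, 0.038, -0.001, 5, 0, 0, 0, -0.009, 0.0435, -0.003, 5, 0, 0, 0, -0.01, 0.049, -0.006, 5, 0, 0, 0, -0.011, 0.0545, -0.009, 5, 0, 0, 0, -0.012, 0.06, -0.013, 5])

```text
clock: 20.35
position: [0.3994, -0.1526, 0.0833]
ee_rot: [-3.072, -0.317, -0.403]
force: [-0.0, -1.0, -0.1]
width: 0.127
gripper_force: 12.0
```

Request:
arm_command(deltas=[0, 0, 0, -0.001, 0.004, -0.005, 5, 0, 0, 0, -0.002, 0.008, -0.01, 5, 0, 0, 0, -0.003, 0.012, -0.015, 5, 0, 0, 0, -0.004, 0.015, -0.021, 5, 0, 0, 0, -0.004, 0.018, -0.027, 5, 0, 0, 0, -0.0045, 0.02, -0.033, 5, 0, 0, 0, -0.005, 0.021, -0.039, 5, 0, 0, 0, -0.005, 0.0215, -0.042, 5, 0, 0, 0, -0.005, 0.0215, -0.042, 5])

```text
clock: 21.25
position: [0.3947, -0.1309, 0.0411]
ee_rot: [-3.071, -0.318, -0.403]
force: [1.4, 3.0, 1.0]
width: 0.124
gripper_force: 12.0
```

Request:
arm_command(deltas=[0, 0, 0, 0, 0, -0.002, 5, 0, 0, 0, 0, 0, -0.004, 5, 0, 0, 0, 0, 0, -0.005, 5, 0, 0, 0, 0, 0, -0.005, 5])

```text
clock: 21.65
position: [0.3946, -0.1303, 0.0361]
ee_rot: [-3.07, -0.319, -0.403]
force: [0.7, 6.2, -0.1]
width: 0.123
gripper_force: 12.0
```

Request:
arm_command(deltas=[0, 0, 0, 0, 0, 0, 40, 0, 0, 0, 0, 0, 0, 40, 0, 0, 0, 0, 0, 0, 40, 0, 0, 0, 0, 0, 0.03, 40, 0, 0, 0, 0, 0, 0.07, 40, 0, 0, 0, 0, 0, 0.12, 40, -0.034, 0.163, 0, 0.005, -0.029, 0.324, 40, -0.034, 0.163, 0, 0.005, -0.029, 0.324, 40, -0.034, 0.163, 0, 0.005, -0.029, 0.324, 40, -0.034, 0.163, 0, 0.005, -0.029, 0.324, 40, -0.034, 0.163, 0, 0.005, -0.029, 0.324, 40, -0.034, 0.163, 0, 0.005, -0.029, 0.324, 40, -0.034, 0.163, 0, 0.005, -0.029, 0.324, 0, -0.034, 0.163, 0, 0.005, -0.029, 0.324, 0])

```text
clock: 23.05
position: [0.3996, -0.1609, 0.3604]
ee_rot: [3.124, 0.321, -0.0]
force: [-0.5, 0.2, -0.4]
width: 0.31
gripper_force: 0.0
```

```bash
python3 - <<'E'
from look import *
im,c=look("w6"); g=im.max(2)
ca,sa=np.cos(.206),np.sin(.206)
W=lambda x,y,z:(.544+(ca*x-sa*y)/1e3,-.136+(sa*x+ca*y)/1e3,z/1e3)
print("pred stud",proj(c,[W(-121,36,35),W(-141,36,35),W(-161,36,35)],True), "old",proj(c,[W(-141,-75,79)],True))
u,v=proj(c,[W(-141,36,35)],True)[0].astype(int)
print(g[v-14:v+16:3,u-24:u+26:2])
u,v=proj(c,[W(-141,-75,79)],True)[0].astype(int); print(g[v-6:v+7:4,u-10:u+12:2])
# bar: bright steel at x=-118 from pivot outward, rows along y at level
for z in(35,): 
    q=proj(c,[W(-118,y,z) for y in range(-60,130,10)],True).astype(int); print(q.tolist()); print([int(g[b,a]) for a,b in q])
E
```

```text
23.05 [ 0.3996 -0.1609  0.3604] [ 3.1244  0.3205 -0.0005] cam [ 0.4757 -0.146   0.4991]
pred stud [[233.497  142.1763]
 [233.6746 154.7404]
 [233.8727 167.1419]] old [[308.5992 159.6974]]
[[217 217 218 221 213 214 213 210 209 208 207 207 204 204 202 201 199 198
  199 200 198 197 197 196 195]
 [150 124 204 120 137 198 124 226 123 218 192  57  86  83  58 131 124 235
  229 202 232 165 231 236 221]
 [234 240 223 228 226 218 220 224 224 221 226  58  90  86  61 125 224 222
  217 224 223 225 226 224 223]
 [234 235 218 224 222 218 219 220 218 221 226  77  89  86  62 130 233 227
  224 225 222 221 224 226 223]
 [239 239 227 225 222 224 225 222 219 222 225  76  90  85  64 134 227 222
  222 222 222 217 219 224 225]
 [237 237 216 221 222 227 226 214 221 222 221  75  89  85  52 132 230 223
  224 224 228 226 224 220 216]
 [239 239 223 224 229 224 222 223 220 220 231 101  88  85  54 133 228 223
  224 219 214 228 222 223 218]
 [239 236 221 221 226 228 221 220 220 220 228  98  86  84  53 128 222 220
  222 223 220 223 224 224 219]
 [239 239 223 218 217 222 226 227 230 234 242 101  87  82  51 133 225 215
  221 227 224 222 226 224 222]
 [238 239 237 239 241 241 238 238 239 239 235 235 216 204 214 217 214 214
  223 227 223 222 223 222 219]]
[[220 219 222 241 220 229 220 223 225 219 215]
 [224 225 221 223 223 218 224 226 224 213 225]
 [217 219 220 221 222 223 223 220 220 220 217]
 [241 239 236 238 238 232 232 228 222 219 240]]
[[294, 140], [288, 140], [282, 140], [275, 140], [269, 140], [262, 140], [256, 140], [250, 140], [243, 140], [237, 140], [230, 140], [224, 140], [218, 140], [211, 140], [205, 140], [199, 140], [193, 141], [187, 141], [181, 141]]
[226, 224, 227, 189, 194, 194, 197, 199, 198, 202, 208, 210, 214, 217, 237, 110, 234, 152, 239]
```

The stud now lies level at its stop as predicted, and the old spot is empty. Next, go over and behind the lid with closed fingers.

Request:
arm_command(deltas=[0, 0, 0, 0.192, -0.203, 0.02, 0, 0, 0, 0, 0.192, -0.203, 0.02, 0, 0, 0, 0, 0.192, -0.203, 0.02, 0, 0, 0, 0, 0.192, -0.203, 0.02, 0, 0, 0, 0, 0.192, -0.203, 0.02, 0, 0, 0, 0, 0.192, -0.203, 0.02, 0, 0, 0, 0, 0.192, -0.203, 0.02, 0, 0, 0, 0, 0.192, -0.203, 0.02, 0, 0, 0, 0, 0.192, -0.203, -0.03, 0, 0, 0, 0, 0.192, -0.203, -0.08, 0, 0, 0, 0, 0.192, -0.203, -0.12, 0, 0, 0, 0, 0.192, -0.203, -0.136, 0, 0, 0, 0, 0.192, -0.203, -0.136, 0, 0, 0, 0, 0.192, -0.203, -0.136, 0])

```text
clock: 24.5
position: [0.5926, -0.3631, 0.2268]
ee_rot: [3.124, 0.323, 0.003]
force: [0.0, 0.5, -0.1]
width: 0.004
gripper_force: 0.0
```

Request:
arm_command(deltas=[0, 0, 0, -0.002, 0.01, 0, 0, 0, 0, 0, -0.004, 0.02, 0, 0, 0, 0, 0, -0.006, 0.029, 0, 0, 0, 0, 0, -0.008, 0.039, 0, 0, 0, 0, 0, -0.01, 0.049, 0, 0, 0, 0, 0, -0.012, 0.059, 0, 0, 0, 0, 0, -0.014, 0.068, 0, 0])

```text
clock: 25.2
position: [0.5777, -0.2943, 0.2248]
ee_rot: [-3.125, -0.323, 0.0]
force: [-0.1, -1.1, 1.4]
width: 0.005
gripper_force: 0.6
```

Request:
arm_command(deltas=[0, 0, 0, -0.002, 0.01, 0, 0, 0, 0, 0, -0.004, 0.02, 0, 0, 0, 0, 0, -0.006, 0.029, 0, 0, 0, 0, 0, -0.008, 0.039, 0, 0, 0, 0, 0, -0.01, 0.049, 0, 0, 0, 0, 0, -0.012, 0.059, 0, 0, 0, 0, 0, -0.014, 0.068, 0, 0, 0, 0, 0, -0.015, 0.073, 0, 0])

```text
clock: 26.0
position: [0.5627, -0.2211, 0.2248]
ee_rot: [-3.124, -0.324, 0.0]
force: [0.2, -0.6, -0.7]
width: 0.004
gripper_force: 0.0
```

Request:
arm_command(deltas=[0, 0, 0, -0.002, 0.01, 0, 0, 0, 0, 0, -0.004, 0.018, 0.01, 0, 0, 0, 0, -0.004, 0.018, 0.05, 0, 0, 0, 0, -0.004, 0.018, 0.1, 0, 0, 0, 0, -0.03, 0.1, 0.14, 0, 0, 0, 0, -0.06, 0.15, 0.14, 0, 0, 0, 0, -0.06, 0.15, 0.14, 0, 0, 0, 0, -0.06, 0.15, 0.14, 0, 0, 0, 0, -0.06, 0.15, 0.14, 0, 0, 0, 0, -0.06, 0.15, 0.14, 0, 0, 0, 0, -0.06, 0.15, 0.14, 0, 0, 0, 0, -0.06, 0.15, 0.14, 0, 0, 0, 0, -0.06, 0.15, 0.14, 0, 0, 0, 0, -0.06, 0.15, 0.14, 0, 0, 0, 0, -0.06, 0.15, 0.14, 0, 0, 0, 0, -0.06, 0.15, 0.14, 0, 0, 0, 0, -0.06, 0.15, 0.14, 0, 0, 0, 0, -0.06, 0.15, 0.14, 0, 0, 0, 0, -0.06, 0.15, 0.14, 0, 0, 0, 0, -0.06, 0.15, 0.14, 0])

```text
clock: 28.0
position: [0.5029, -0.0725, 0.3647]
ee_rot: [3.125, 0.322, 0.0]
force: [0.1, -0.3, -0.5]
width: 0.004
gripper_force: 0.0
```

Request:
arm_command(deltas=[0, 0, 0, -0.06, 0.1, 0.05, 0, 0, 0, 0, -0.06, 0.1, 0.05, 0, 0, 0, 0, -0.06, 0.1, 0.05, 0, 0, 0, 0, -0.06, 0.1, 0.05, 0, 0, 0, 0, -0.06, 0.1, 0.05, 0, 0, 0, 0, -0.06, 0.1, 0.05, 0, 0, 0, 0, -0.06, 0.1, 0.05, 0, 0, 0, 0, -0.06, 0.1, 0.05, 0, 0, 0, 0, -0.06, 0.1, 0.05, 0, 0, 0, 0, -0.06, 0.1, 0.05, 0, 0, 0, 0, -0.06, 0.1, 0.05, 0, 0, 0, 0, -0.06, 0.1, 0.05, 0])

```text
clock: 29.2
position: [0.443, 0.0274, 0.4147]
ee_rot: [3.125, 0.322, -0.0]
force: [-0.0, -0.2, -0.3]
width: 0.002
gripper_force: 0.0
```

```bash
python3 - <<'E'
from look import *
im,c=look("w7"); t=optics.get_image("top"); ct=optics.calibration("top"); t0=cv2.imread("top0_raw.png")
sc=optics.get_image("scene");cs=optics.calibration("scene")
ca,sa=np.cos(.206),np.sin(.206)
W=lambda x,y,z:(.544+(ca*x-sa*y)/1e3,-.136+(sa*x+ca*y)/1e3,z/1e3)
for n,I,cc,f in(("w",im,c,True),("top",t,ct,False),("scene",sc,cs,False)):
    g=I.max(2).astype(np.float32)
    for x in(-60,0,60):
        ys=np.arange(-150,151,10); uv=proj(cc,[W(x,y,78) for y in ys],f).astype(np.float32)
        print(n,x,cv2.remap(g,uv[:,0],uv[:,1],cv2.INTER_LINEAR,borderValue=-1).ravel().astype(int).tolist())
    if n!="w":
        X=[W(x,y,78) for x,y in((110,100),(-110,100),(-110,-100),(110,-100))]; print(proj(cc,X,f).round(1).tolist())
        b=cv2.inRange(I,(60,60,60),(125,125,125));
# lid edge gradient along y at x=0 finer, z=78 and z=50 hypotheses
g=t.max(2).astype(np.float32); ys=np.arange(80,125,2); uv=proj(ct,[W(-40,y,78) for y in ys]).astype(np.float32); print(dict(zip(ys.tolist(),cv2.remap(g,uv[:,0],uv[:,1],cv2.INTER_LINEAR).ravel().astype(int).tolist())))
E
```

```text
29.2 [0.443  0.0274 0.4147] [ 3.125   0.3224 -0.    ] cam [0.519  0.0423 0.5535]
w -60 [223, 218, 219, 223, 223, 190, 130, 132, 132, 132, 132, 132, 132, 133, 134, 134, 134, 135, 134, 136, 136, 136, 120, 122, 121, 102, 43, 200, 194, 198, 192]
w 0 [218, 222, 221, 222, 221, 199, 131, 131, 132, 131, 132, 132, 133, 135, 135, 135, 136, 137, 137, 138, 139, 141, 142, 143, 144, 97, 52, 200, 195, 190, 196]
w 60 [224, 224, 223, 223, 223, 211, 131, 132, 132, 134, 133, 134, 135, 135, 136, 138, 140, 139, 140, 142, 143, 144, 145, 147, 148, 121, 58, 221, 222, 223, 218]
top -60 [184, 182, 184, 184, 184, 152, 100, 81, 76, 76, 77, 78, 50, 24, 59, 59, 59, 59, 59, 59, 60, 61, 61, 62, 62, 62, 63, 63, 56, 77, 85]
top 0 [182, 184, 184, 183, 184, 157, 101, 101, 65, 76, 77, 77, 77, 41, 63, 78, 80, 79, 80, 80, 80, 80, 80, 81, 80, 80, 81, 80, 81, 51, 79]
top 60 [184, 184, 184, 185, 184, 158, 102, 101, 101, 75, 65, 64, 65, 64, 49, 47, 62, 63, 63, 63, 63, 62, 63, 63, 62, 63, 63, 63, 63, 63, 55]
[[282.6, 152.4], [299.4, 237.2], [376.7, 222.5], [358.4, 138.6]]
scene -60 [128, 128, 128, 129, 126, 100, 80, 73, 71, 73, 72, 74, 71, 72, 72, 73, 71, 72, 69, 72, 72, 72, 63, 66, 69, 82, 112, 114, 112, 114, 113]
scene 0 [130, 128, 128, 129, 121, 117, 78, 79, 76, 79, 77, 74, 76, 79, 77, 77, 78, 76, 77, 76, 76, 77, 78, 77, 74, 83, 110, 112, 112, 109, 110]
scene 60 [129, 129, 127, 126, 129, 123, 79, 77, 77, 75, 81, 80, 75, 76, 76, 79, 77, 78, 78, 78, 79, 76, 78, 78, 74, 88, 124, 126, 130, 127, 128]
[[222.6, 244.6], [196.5, 165.7], [115.6, 188.6], [132.4, 274.0]]
{80: 67, 82: 67, 84: 68, 86: 69, 88: 69, 90: 69, 92: 69, 94: 69, 96: 69, 98: 69, 100: 70, 102: 69, 104: 69, 106: 70, 108: 69, 110: 69, 112: 70, 114: 70, 116: 70, 118: 71, 120: 71, 122: 72, 124: 72}
```

Wrist and scene views agree: the lid's top surface spans ±100 mm at z = 78 mm, so it is shut. Handing in.

```bash
python3 -c "
from cell import arm
print(arm.sign_off())"
```

```text
the job is handed in; nothing more can be done
None
```

I pressed the gauge and caliper home, folded the stay down along the case, then swung the lid shut, and handed the job in at about 29 s of the 72 s allowed. The camera checks before hand-in looked right, but sign-off returned no verdict.

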